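Screw the flower press down tight

TASK

The flowers have been laid in the pale wooden flower press: screw both of its knurled brass nuts down clockwise, each until it stops tight. Leave the dark press with the single black nut as it is.

Things in the scene. Friction and masses are not known exactly. Their poses are not given: they have to be found in the camera images.
- press: Pale wood flower press, fixed: boards 130 mm (its x) by 220 mm (y), top 60 mm above the table. Origin: centre of underside, z up, -x its front edge, roughly towards the robot. On top at x 0, y +80 mm (nut_a) and y -80 mm (nut_b) stand round upright brass nuts: neck 24 mm across, 62 to 72 mm above the table, knurled head 37 mm across, 72 to 98 mm. Red dot on the board in front of each.
- nut_a (a joint): The brass nut at the press's +y end, robot's left. 0 = loosest; grows turning clockwise from above; 1.60 rad = tight, hard stop; starts 0.6 to 1.2 rad short of it. Turns stiffly (0.05 N m), stays where left, does not noticeably sink. Beyond the stop fingers only slip round it, harmlessly. The red line on its top, centre to rim, points at the red dot on the board (press -x) when tight.
- nut_b (a joint): The brass nut at the press's -y end, robot's right. 0 = loosest; grows turning clockwise from above; 1.60 rad = tight, hard stop; starts 0.6 to 1.2 rad short of it. Turns stiffly (0.05 N m), stays where left, does not noticeably sink. Beyond the stop fingers only slip round it, harmlessly. The red line on its top, centre to rim, points at the red dot on the board (press -x) when tight.
- dark_mark (a point): A point on the red line of the black nut on the other, dark wooden press (120 by 140 mm, fixed), 14 mm from that nut's axis, on its top 98 mm above the table. The black nut is of the same size as the brass ones, alone in the middle of its press, and also turns: it is not to be turned.

How it is judged:
At the end, for the whole second after the job is handed in: Both brass nuts are at rest within 0.17 rad (10 degrees) of their tight stop (angle above 1.43 rad), and the black nut is where it started (its mark within 5 mm) (value of joint each of nut_a, nut_b above 1.43 rad and velocity of joint nut_a between -0.05 and 0.05 rad/s and velocity of joint nut_b between -0.05 and 0.05 rad/s and distance of dark_mark from where it was at the start of the episode below 0.005 m); the robot touches nothing.
It fails at once if the black nut of the dark press is turned (its mark moves more than 5 mm) (distance of dark_mark from where it was at the start of the episode above 0.005 m).
It also fails if it takes over 45 s, if anything falls off the work surface, if the arm or the gripper's body presses on something with over 40 N, if the wrist force passes 120 N, or if a joint passes its speed limit or range.

ROBOT

A 7-joint arm with a two-finger parallel gripper is mounted at the origin on the work surface. World frame = base frame: x ahead of the robot, y to its left, z up, the work surface at z = 0. Lengths are in m, angles in rad, forces in N, time in s.
With the tool pointing down it reaches from about 0.35 to 0.9 m from the base axis. Payload 8.1 kg.
Tool frame: the origin (TCP) lies midway between the tips of the shut fingers; the grasp point (between the pads) lies 19 mm behind it; z points along the fingers, y is the line along which they close (so a half turn about z gives the same grasp; the last joint's range is limited). The gripper opens to 92 mm and grips with 3 to 60 N. Pads are 19 mm wide; open, the fingers measure 130 mm over their backs; the gripper's body (75 mm by 190 mm) begins 47 mm behind the grasp point.
Start: joints at [1.245, 0.434, 0.025, 1.573, -0.012, 1.134, -0.075], TCP at [0.138, -0.61, 0.202] pointing down, gripper open.
Joint ranges: [-2.62, 2.62], [-0.44, 2.09], [-1.27, 1.32], [0.08, 2.57], [-1.32, 4.46], [0.12, 2], [-2.74, 2.74]. Speed limits (rad/s): [2.22, 2.22, 3.01, 3.01, 3.14, 3.14, 3.14].

INTERFACE

Orientations are given as a rotation vector (axis times angle).
In Python, from cell import arm gives the robot as it stands.
- The arm moves only by the tool send_rows, never from a script. Its argument "increments" is a list of rows, each a list of 3 entries, a list of its own where there are three numbers: the finger opening in cm, from 0 to 9.18, then the shift along the tool's x, y, z in cm, then the turn, a rotation vector about the tool's x, y, z in rad. A call has 1 to 5 rows; each row shifts and turns the commanded pose from where the row before left it, along the tool's axes as they then stand; what a row does not reach is not made up. A row lasts 1/10 s, in which the tool goes at most 50 mm and 8.59 degrees, less where a joint would pass 70% of its speed; a pose out of reach is approached as far as the arm can. A call is refused whole if a number of a shift passes 5 or a number of a turn 0.15, either way. A call with a gripper value outside its range is refused whole. The fingers move at their own pace and stop on an object; "force" is the grip in N (left out, the last holds). Time passes only in rows, so rows that do not move let the fingers close. It gives the time, the measured TCP pose, the force, the opening and the grip force at its end, in the units of the state.
- arm.observe(): the state, without advancing time (a new reading comes with each control period).
- arm.get_image(name): name is "scene" or "top" or "wrist"; returns the picture (400x640x3 uint8, red, green, blue); there is no depth.
- arm.camera_params(name): a dict with "camera_matrix" (3x3 intrinsics, pixels), "R" (3x3) and "t" (3): a world point X has camera coordinates R X + t. Camera axes: x right, y down, z forward; pixel columns grow to the right and rows downward; lengths in m; the calibration is good to about 2 mm. A picture is of the moment at which its call begins: read the wrist's pose just before it. camera_params takes no time and is no camera call; for the wrist camera it gives the pose at the moment of the call.
- arm.sign_off(): hands the job in; it is judged then, once.
The state is a dict: "clock": time; "joints": joint angles; "dq": joint speeds; "joint_efforts": joint torques, N m; "position": TCP position; "ee_rot": TCP orientation; "force": force on the tool from outside, world axes, zero at the start; "ft_torque": the same for the moment, N m; "width": opening from 0.0 (shut) to 1.0 (fully open); "gripper_force": force on a finger pad.
Only numpy, scipy, OpenCV 4.12 (cv2) and the standard library are available. Lean on these libraries where they do the work, as an engineer would, in place of code of your own. Each camera call takes 0.05 s, during which the arm holds its last target. There are 200 camera calls.

## Working session

There is one attempt and no reset: what is moved stays moved. The work goes in short steps, Python scripts to look and compute and a tool call to move; the robot and the scene stay as the last step left them, time stands still between calls to the robot, and variables do not carry over. Pictures are saved under pics/ and viewed, at most 10 in all, crops included, and the job is handed in when it is done.

Besides the shell and the picture viewer there is one more tool, called after "Emit:" as name(argument=value, ...) on one line, values as JSON. send_rows: Moves the arm, as the interface text tells. Its arguments: {"type":"object","properties":{"increments":{"type":"array"},"force":{"type":"number"}},"required":["increments"]}

```bash
mkdir -p pics; python3 - <<'E'
from cell import arm
import cv2,numpy as np
a=[arm.get_image(n) for n in("scene","top")]
for n,i in zip(("scene","top"),a):
    cv2.imwrite(f"pics/{n}0.png",i[:,:,::-1]); p=arm.camera_params(n); print(n,p)
s=arm.observe();print(s)
E
```

```text
scene {'camera_matrix': array([[380.33277348,   0.        , 315.40177156],
       [  0.        , 380.33277348, 195.95666548],
       [  0.        ,   0.        ,   1.        ]]), 'R': array([[ 0.87503472,  0.48371714,  0.01822006],
       [ 0.33074642, -0.56998273, -0.75214792],
       [-0.35344172,  0.66418176, -0.65874239]]), 't': array([-0.50230976, -0.12478127,  1.01954138])}
top {'camera_matrix': array([[390.22330324,   0.        , 315.58237829],
       [  0.        , 390.22330324, 199.58961434],
       [  0.        ,   0.        ,   1.        ]]), 'R': array([[ 0.00135118, -0.99999554,  0.00266429],
       [-0.98273963, -0.00182072, -0.18498513],
       [ 0.18498916, -0.00236835, -0.98273771]]), 't': array([0.00141517, 0.57596355, 0.74373364])}
{'clock': 0.1, 'joints': array([ 1.24538758,  0.43511425,  0.02496235,  1.57398184, -0.01160246,
        1.13403805, -0.07511934]), 'dq': array([ 0.00108738, -0.00107045,  0.00176713, -0.00166471,  0.00119082,
       -0.00111567,  0.00065354]), 'joint_efforts': array([ 2.22389463e-03, -6.69139981e+01,  9.87248383e-01, -3.15146542e+01,
       -6.06644223e-02,  3.75473534e-02,  3.07494292e-05]), 'position': array([ 0.1379496 , -0.60907911,  0.20125701]), 'ee_rot': array([-3.12077053e+00, -3.48987596e-01,  4.29169982e-04]), 'force': array([-0.03875471, -0.63944874, -0.39849752]), 'ft_torque': array([-0.02019468,  0.0352883 , -0.05104339]), 'gripper_force': 0.0, 'width': 0.9982597673127632}
```

View pics/scene0.png

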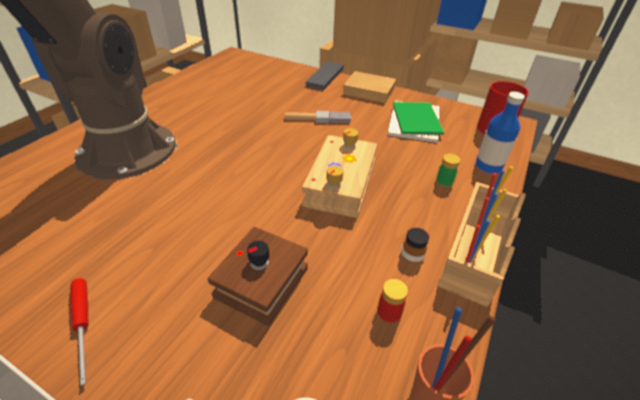

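View pics/top0.png

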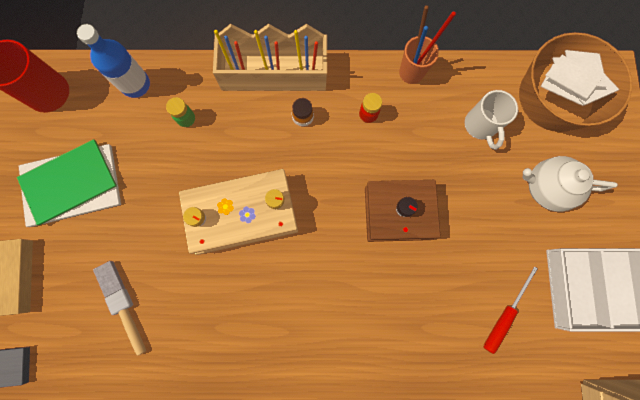

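The top view shows nut_a at about (193,216), nut_b at (275,199) and the black nut at (406,207). The red dots are at (202,241), (281,224) and (406,230). In the scene view, nut_a is at (350,136), nut_b at (335,173) and the black nut at (258,252). Next I measure these precisely.

```bash
cat > h.py <<'E'
import numpy as np,cv2
def P(c): return c["camera_matrix"]@np.c_[c["R"],c["t"]]
def tri(c1,u1,c2,u2):
    X=cv2.triangulatePoints(P(c1),P(c2),np.array(u1,float).reshape(2,1),np.array(u2,float).reshape(2,1)).ravel();return X[:3]/X[3]
def plane(c,u,z):
    d=c["R"].T@np.linalg.inv(c["camera_matrix"])@np.array([u[0],u[1],1.]);o=-c["R"].T@c["t"]
    return o+d*(z-o[2])/d[2]
def blobs(m,mn=4):
    n,l,s,c=cv2.connectedComponentsWithStats(m.astype(np.uint8));return [(c[i].round(1),s[i]) for i in range(1,n) if s[i,4]>=mn]
E
python3 - <<'E'
from cell import arm
from h import *
for n,(x0,y0,x1,y1) in (("top",(160,160,320,270)),("scene",(295,120,385,220))):
    im=cv2.imread(f"pics/{n}0.png");h=cv2.cvtColor(im,cv2.COLOR_BGR2HSV).astype(int)
    c=arm.camera_params(n); H,S,V=h[...,0],h[...,1],h[...,2]
    roi=np.zeros(H.shape,bool);roi[y0:y1,x0:x1]=1
    red=roi&((H<7)|(H>174))&(S>170)&(V>110)
    br=roi&(H>15)&(H<30)&(S>135)
    for k,m in(("red",red),("brass",br)):
        for ce,s in blobs(m,3): print(n,k,ce,s[:5],plane(c,ce,.06).round(4),plane(c,ce,.098).round(4))
    cv2.imwrite(f"pics/z{n}.png",cv2.resize(im[y0:y1,x0:x1],None,fx=5,fy=5,interpolation=cv2.INTER_CUBIC))
E
```

```text
top red [277.5 198. ] [276 198   4   1   4] [0.5779 0.0796 0.06  ] [0.5706 0.0759 0.098 ]
top red [196.2 218. ] [194 217   5   3   6] [0.5367 0.242  0.06  ] [0.5314 0.2304 0.098 ]
top red [280.3 223.7] [279 222   4   4  10] [0.5255 0.073  0.06  ] [0.5208 0.0696 0.098 ]
top red [201.6 241.1] [200 240   4   3  11] [0.4905 0.2286 0.06  ] [0.4874 0.2176 0.098 ]
top brass [171.5 165.5] [171 165   2   2   4] [0.6457 0.2991 0.06  ] [0.635  0.2847 0.098 ]
top brass [223.3 169.7] [223 169   2   2   3] [0.6369 0.1921 0.06  ] [0.6268 0.1829 0.098 ]
top brass [303.  169.4] [301 169   5   2   7] [0.6379 0.0283 0.06  ] [0.6277 0.0271 0.098 ]
top brass [317.2 168.5] [316 168   3   2   4] [ 0.6399 -0.0009  0.06  ] [ 6.296e-01 -6.000e-04  9.800e-02]
top brass [270.3 170.7] [270 170   2   2   3] [0.635  0.0955 0.06  ] [0.6249 0.091  0.098 ]
top brass [287. 186.] [287 185   1   3   3] [0.6029 0.0607 0.06  ] [0.5944 0.0579 0.098 ]
top brass [276.6 199.1] [265 189  28  21 385] [0.5756 0.0814 0.06  ] [0.5684 0.0776 0.098 ]
top brass [179. 196.] [179 195   1   3   3] [0.5817 0.2795 0.06  ] [0.5742 0.266  0
[... 3358 characters left out ...]
 4] [0.6108 0.2104 0.06  ] [0.6274 0.1588 0.098 ]
scene brass [312.3 166. ] [312 165   2   3   3] [0.5014 0.1143 0.06  ] [0.5259 0.0696 0.098 ]
scene brass [334.6 175.2] [326 166  18  20 269] [0.5615 0.1095 0.06  ] [0.5817 0.0652 0.098 ]
scene brass [309.8 171. ] [309 169   3   5   5] [0.5058 0.0949 0.06  ] [0.53   0.0516 0.098 ]
scene brass [306.8 177. ] [306 175   3   5   5] [0.5108 0.0724 0.06  ] [0.5347 0.0308 0.098 ]
scene brass [365. 181.] [365 180   1   3   3] [0.629  0.1249 0.06  ] [0.6443 0.0795 0.098 ]
scene brass [303. 185.] [303 184   1   3   3] [0.5177 0.044  0.06  ] [0.541  0.0044 0.098 ]
scene brass [359.  196.7] [358 196   3   2   3] [0.639 0.07  0.06 ] [0.6536 0.0285 0.098 ]
```

View pics/ztop.png

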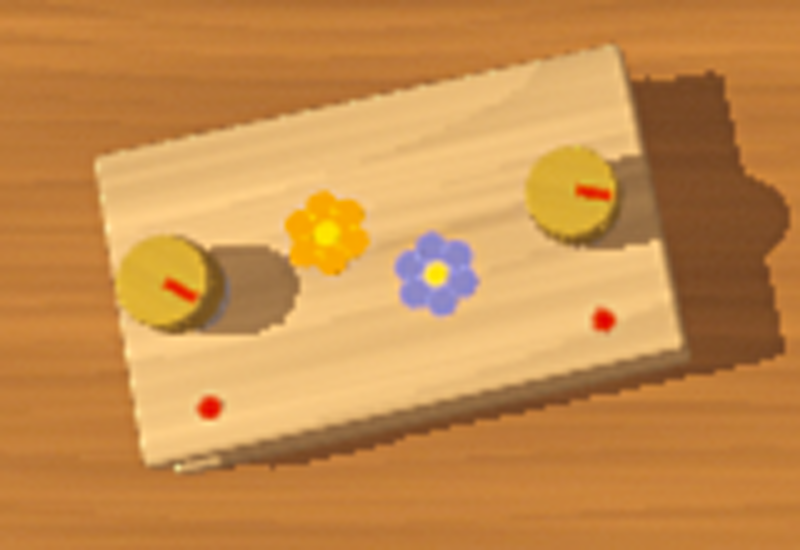

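View pics/zscene.png

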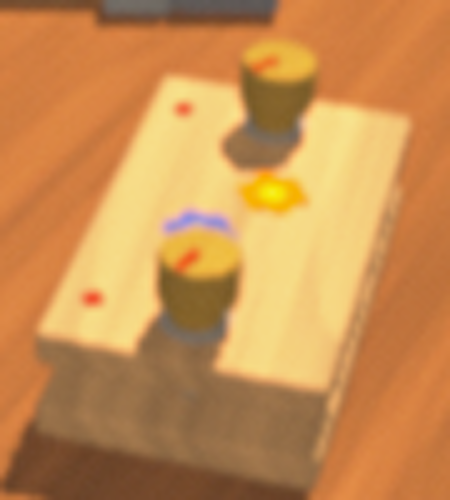

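Both red lines start near their nut's centre. In the top crop the centres are nut_a (163,282) and nut_b (571,190). The lines point right and slightly down, so each nut needs roughly 50–72° clockwise to reach its dot. In the scene crop the top centres are (279,62) and (201,253).

```bash
python3 - <<'E'
from cell import arm
from h import *
from scipy.spatial.transform import Rotation as R
t,s=arm.camera_params("top"),arm.camera_params("scene")
f=lambda p,o:((np.array(p)+.5)/5-.5+o)
T,S=np.array([160,160]),np.array([295,120])
st=arm.observe();Rt=R.from_rotvec(st["ee_rot"]).as_matrix()
print("tool axes",Rt.round(3).tolist())
N={}
for n,a,b,dt,ds,tip in(("a",(163,282),(279,62),(209,407),(183,109),(197,299)),("b",(571,190),(201,253),(603,320),(92,299),(609,196))):
    X=tri(t,f(a,T),s,f(b,S));D=tri(t,f(dt,T),s,f(ds,S)); c=plane(t,f(a,T),.098); L=plane(t,f(tip,T),.098)-c
    d=plane(t,f(dt,T),.06);dd=d-c
    print(n,"nut",X.round(4),c.round(4),"dot",D.round(4),d.round(4),"line",np.arctan2(L[1],L[0]).round(3),"dotdir",np.arctan2(dd[1],dd[0]).round(3))
    v=np.r_[c[:2],.2]-st["position"];print("  shift in tool cm",(Rt.T@v*100).round(2)); N[n]=c
e=N["a"]-N["b"];print("press yaw",np.arctan2(-e[0],e[1]),np.linalg.norm(e))
E
```

```text
tool axes [[0.975, 0.221, -0.0], [0.221, -0.975, 0.001], [-0.0, -0.001, -1.0]]
a nut [0.5363 0.2395 0.0953] [0.5353 0.2382 0.098 ] dot [0.4911 0.2295 0.059 ] [0.4907 0.229  0.06  ] line -2.025 dotdir -2.938
  shift in tool cm [ 57.47 -73.86   0.22]
b nut [0.5724 0.0837 0.0952] [0.5714 0.0831 0.098 ] dot [0.526  0.0734 0.0586] [0.5257 0.0732 0.06  ] line -1.728 dotdir -2.928
  shift in tool cm [ 57.56 -57.93   0.2 ]
press yaw 0.22865583627005703 0.15931586613246373
```

Emit:
send_rows(increments=[[9.1, [1.5, -1.5, 0], [0, 0, 0]], [9.1, [3, -3, 0], [0, 0, 0]], [9.1, [3, -3, 0], [0, 0, 0]], [9.1, [3, -3, 0], [0, 0, 0]], [9.1, [3, -3, 0], [0, 0, 0]]])

```text
clock: 0.6
position: [0.2404, -0.4464, 0.2016]
ee_rot: [-3.122, -0.349, 0.0]
force: [0.9, 0.8, -0.6]
width: 0.991
gripper_force: 0.0
```

```bash
python3 - <<'E'
from cell import arm
s=arm.observe();print(s["position"],s["joints"].round(3),s["ee_rot"])
E
```

```text
[ 0.24042385 -0.44635117  0.20163535] [ 1.011  0.247 -0.049  1.852  0.014  1.043 -0.392] [-3.12170282e+00 -3.48799024e-01  3.87342212e-04]
```

Emit:
send_rows(increments=[[9.1, [3, -3, 0], [0, 0, 0]], [9.1, [3, -3, 0], [0, 0, 0]], [9.1, [3, -3, 0], [0, 0, 0]], [9.1, [3, -3, 0], [0, 0, 0]], [9.1, [3, -3, 0], [0, 0, 0]]])

```text
clock: 1.1
position: [0.3535, -0.267, 0.2019]
ee_rot: [3.122, 0.349, -0.0]
force: [1.4, -0.9, -0.5]
width: 0.989
gripper_force: 0.0
```

Emit:
send_rows(increments=[[9.1, [3, -3, 0], [0, 0, 0]], [9.1, [3, -3, 0], [0, 0, 0]], [9.1, [3, -3, 0], [0, 0, 0]], [9.1, [3, -3, 0], [0, 0, 0]], [9.1, [3, -3, 0], [0, 0, 0]]])

```text
clock: 1.6
position: [0.4667, -0.0877, 0.2018]
ee_rot: [3.122, 0.349, -0.0]
force: [1.1, -0.4, -1.3]
width: 0.991
gripper_force: 0.0
```

Emit:
send_rows(increments=[[9.1, [3, -3, 0], [0, 0, 0]], [9.1, [3, -3, 0], [0, 0, 0]], [9.1, [2, -2, 0], [0, 0, 0]], [9.1, [1, -1, 0], [0, 0, 0]], [9.1, [0, 0, 0], [0, 0, 0]]])

```text
clock: 2.1
position: [0.5344, 0.02, 0.2015]
ee_rot: [-3.121, -0.353, 0.001]
force: [-0.4, -0.2, -0.2]
width: 0.99
gripper_force: 0.0
```

```bash
python3 - <<'E'
from cell import arm
from h import *
s=arm.observe();print(s["position"],s["joints"].round(3),s["ee_rot"])
c=arm.camera_params("wrist");cv2.imwrite("pics/w1.png",arm.get_image("wrist")[:,:,::-1])
for p in([.5715,.0832,.098],[.5354,.2383,.098]):
    u=P(c)@np.r_[p,1];print(u[:2]/u[2])
E
```

```text
[0.5343796  0.02001119 0.20148905] [ 0.172  0.323 -0.398  1.767  0.139  1.079 -1.62 ] [-3.12087916e+00 -3.53285566e-01  8.79788830e-04]
[255.72205356 137.30217134]
[ 70.94986376 137.97142499]
```

View pics/w1.png

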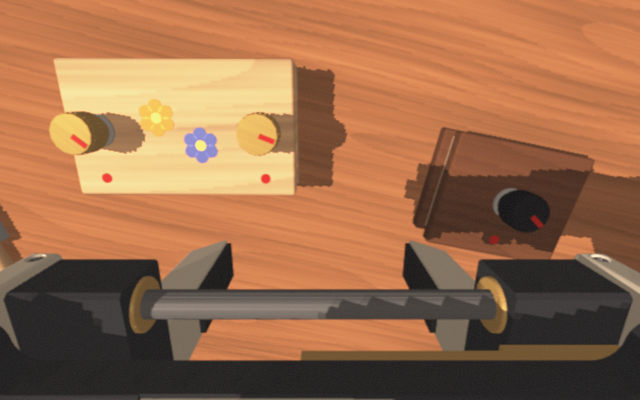

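The wrist view shows nut_a's top at about (71,133) and nut_b's at (257,134). The predictions were (71,138) and (256,137), so the positions agree within about 3 mm. The black nut at (523,210) is well clear. I move over nut_b, turn back anticlockwise and look again.

Emit:
send_rows(increments=[[9.1, [2.5, -2.6, 0], [0, 0, 0]], [9.1, [2.6, -2.7, 0], [0, 0, 0]], [9.1, [0, 0, 1], [0, 0, -0.15]], [9.1, [0, 0, 1], [0, 0, -0.15]], [9.1, [0, 0, 1], [0, 0, -0.15]]])

```text
clock: 2.65
position: [0.5717, 0.0788, 0.1714]
ee_rot: [2.962, 1.042, -0.002]
force: [-0.2, -0.2, 0.9]
width: 0.993
gripper_force: 0.0
```

Emit:
send_rows(increments=[[9.1, [0, 0, 1], [0, 0, -0.15]], [9.1, [0, 0, 1], [0, 0, -0.15]], [9.1, [0, 0, 1], [0, 0, -0.15]], [9.1, [0, 0, 0], [0, 0, -0.15]], [9.1, [0, 0, 0], [0, 0, 0]]])

```text
clock: 3.15
position: [0.5715, 0.0785, 0.1414]
ee_rot: [2.527, 1.866, -0.003]
force: [0.1, -0.5, -0.2]
width: 0.991
gripper_force: 0.0
```

```bash
python3 - <<'E'
from cell import arm
from h import *
from scipy.spatial.transform import Rotation as R
s=arm.observe();print(s["position"],s["joints"].round(3),s["ee_rot"])
print(R.from_rotvec(s["ee_rot"]).as_matrix().round(3).tolist())
c=arm.camera_params("wrist");cv2.imwrite("pics/w2.png",arm.get_image("wrist")[:,:,::-1])
for p in([.5725,.0832,.098],[.5715,.0832,.098]):
    u=P(c)@np.r_[p,1];print(u[:2]/u[2])
E
```

```text
[0.57145675 0.07845086 0.14138411] [ 0.213  0.495 -0.628  1.729  0.333  1.028 -0.832] [ 2.52666403  1.86633555 -0.00325249]
[[0.294, 0.956, -0.001], [0.956, -0.294, -0.002], [-0.002, -0.001, -1.0]]
[316.93461183 209.41834432]
[315.6192458  209.80176912]
```

View pics/w2.png

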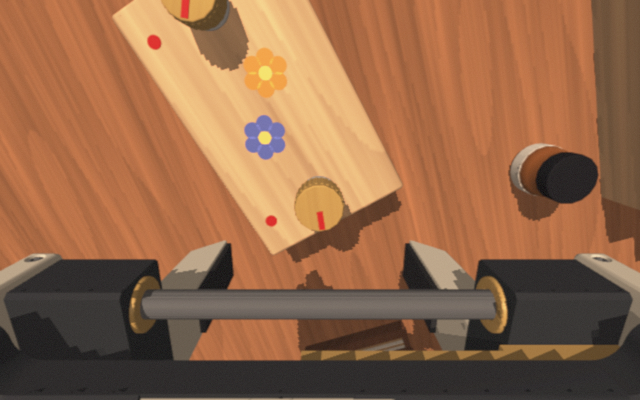

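The view shows nut_b's top centred near (319,206), 3 px from prediction. Its line points down and its dot is at (271,221). I descend and grip.

Emit:
send_rows(increments=[[9.1, [0.5, 0, 2], [0, 0, 0]], [9.1, [0, 0, 2], [0, 0, 0]], [9.1, [0, 0, 2], [0, 0, 0]], [9.1, [0, 0, 1], [0, 0, 0]], [9.1, [0, 0, 0], [0, 0, 0]]])

```text
clock: 3.7
position: [0.5728, 0.0851, 0.071]
ee_rot: [-2.529, -1.863, 0.004]
force: [0.1, -0.7, 0.6]
width: 0.992
gripper_force: 0.0
```

Emit:
send_rows(increments=[[3.0, [0, 0, 0], [0, 0, 0]], [3.0, [0, 0, 0], [0, 0, 0]], [3.0, [0, 0, 0], [0, 0, 0]], [3.0, [0, 0, 0], [0, 0, 0]], [3.0, [0, 0, 0], [0, 0, 0]]], force=25)

```text
clock: 4.2
position: [0.5738, 0.0862, 0.0723]
ee_rot: [2.527, 1.867, 0.001]
force: [0.9, -0.7, -0.3]
width: 0.607
gripper_force: 0.0
```

Emit:
send_rows(increments=[[3.0, [0, 0, 0], [0, 0, 0]], [3.0, [0, 0, 0], [0, 0, 0]], [3.0, [0, 0, 0], [0, 0, 0]], [3.0, [0, 0, 0], [0, 0, 0]], [3.0, [0, 0, 0], [0, 0, 0]]])

```text
clock: 4.7
position: [0.5744, 0.0859, 0.072]
ee_rot: [2.527, 1.866, 0.001]
force: [3.9, -0.6, -1.8]
width: 0.358
gripper_force: 25.0
```

Emit:
send_rows(increments=[[3.0, [0, 0, 0], [0, 0, 0.1]], [3.0, [0, 0, 0], [0, 0, 0.1]], [3.0, [0, 0, 0], [0, 0, 0.1]], [3.0, [0, 0, 0], [0, 0, 0.1]], [3.0, [0, 0, 0], [0, 0, 0]]])

```text
clock: 5.2
position: [0.5744, 0.0874, 0.0734]
ee_rot: [2.849, 1.324, 0.004]
force: [-0.4, 1.1, 10.7]
width: 0.331
gripper_force: 5.3
```

```bash
python3 - <<'E'
from cell import arm
from h import *
s=arm.observe();print({k:s[k] for k in("position","joints","ee_rot","force","ft_torque","width")})
a=cv2.resize(arm.get_image("wrist")[200:,200:440,::-1],None,fx=1.5,fy=1.5)
b=cv2.resize(arm.get_image("scene")[110:220,280:400,::-1],None,fx=3,fy=3)
c=np.zeros((340,730,3),np.uint8);c[:300,:360]=a;c[:330,365:725]=b;cv2.imwrite("pics/c3.png",c)
E
```

```text
{'position': array([0.57444286, 0.08737964, 0.07338506]), 'joints': array([ 0.10134882,  0.55102151, -0.48943542,  1.797566  ,  0.32721339,
        0.87149296, -1.24012183]), 'ee_rot': array([2.84904129, 1.32361068, 0.00387121]), 'force': array([-0.35043967,  1.11033107, 10.72994409]), 'ft_torque': array([-0.02283108,  0.01344453, -0.01307109]), 'width': 0.33098462612816093}
```

View pics/c3.png

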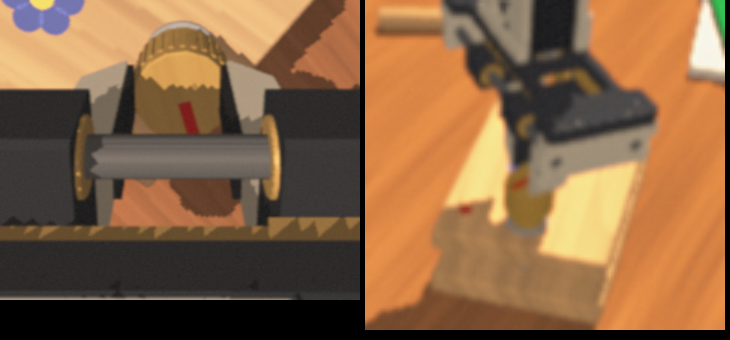

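The left panel shows nut_b between the fingers with its line pointing down and slightly right, so it turned along with some slip. The width is below the 37 mm head diameter, so the grip looks off-centre. I'll compute the nut's position relative to the pads.

```bash
python3 - <<'E'
from cell import arm
from h import *
from scipy.spatial.transform import Rotation as R
s=arm.observe();M=R.from_rotvec(s["ee_rot"]).as_matrix();p=s["position"]
c=arm.camera_params("wrist");o=-c["R"].T@c["t"];print("cam in tool",M.T@(o-p),"axes",(M.T@c["R"].T).round(2).tolist())
for q in([0,0,-.019],[.0095,.0185,-.019],[-.0095,.0185,-.019],[.0095,.0185,0],[0,0,0]):
    u=P(c)@np.r_[M@np.array(q)+p,1];u=u[:2]/u[2];print(q,u.round(1),"crop",((u-200)*1.5).round(0))
# crop pixels of top-disc features -> tool frame at z=.098
for n,k in(("left",(135,95)),("right",(228,95)),("far",(183,50)),("lineS",(183,103)),("lineE",(195,133))):
    X=plane(c,np.array(k)/1.5+200,.098);print(n,X.round(4),((M.T@(X-p))*1000).round(1))
E
```

```text
cam in tool [ 0.08088593  0.00046969 -0.18295993] axes [[-0.0, -0.95, -0.3], [1.0, -0.0, -0.0], [0.0, -0.3, 0.95]]
[0, 0, -0.019] [317.3 254.2] crop [176.  81.]
[0.0095, 0.0185, -0.019] [351.5 238.2] crop [227.  57.]
[-0.0095, 0.0185, -0.019] [350.4 269.6] crop [226. 104.]
[0.0095, 0.0185, 0] [348.4 225.4] crop [223.  38.]
[0, 0, 0] [317.3 240.1] crop [176.  60.]
left [0.5615 0.0947 0.098 ] [ -2.6 -14.6 -24.6]
right [0.5869 0.0733 0.098 ] [ -2.7  18.6 -24.6]
far [0.5857 0.097  0.098 ] [ 14.7   2.5 -24.6]
lineS [0.5726 0.0812 0.098 ] [ -5.8   2.6 -24.6]
lineE [0.5681 0.069  0.098 ] [-18.1   7.  -24.6]
```

Emit:
send_rows(increments=[[6.0, [0, 0, 0], [0, 0, 0]], [6.0, [0, 0, 0], [0, 0, 0]], [6.0, [-0.4, 0.1, 0.2], [0, 0, 0]], [6.0, [0, 0, 0], [0, 0, 0]], [6.0, [0, 0, 0], [0, 0, 0]]])

```text
clock: 5.8
position: [0.5714, 0.0821, 0.0697]
ee_rot: [2.847, 1.327, -0.002]
force: [-0.1, 0.3, -0.8]
width: 0.643
gripper_force: 0.0
```

Emit:
send_rows(increments=[[0, [0, 0, 0], [0, 0, 0]], [0, [0, 0, 0], [0, 0, 0]], [0, [0, 0, 0], [0, 0, 0]], [0, [0, 0, 0], [0, 0, 0]], [0, [0, 0, 0], [0, 0, 0]]], force=25)

```text
clock: 6.3
position: [0.5724, 0.0819, 0.0699]
ee_rot: [2.847, 1.327, 0.001]
force: [3.5, -2.4, -1.9]
width: 0.374
gripper_force: 25.0
```

Emit:
send_rows(increments=[[0, [0, 0, 0], [0, 0, 0]], [0, [0, 0, 0], [0, 0, 0]], [0, [0, 0, 0], [0, 0, 0.1]]])

```text
clock: 6.6
position: [0.5722, 0.0821, 0.0699]
ee_rot: [2.91, 1.182, 0.001]
force: [3.1, -2.1, -2.3]
width: 0.372
gripper_force: 25.0
```

Emit:
send_rows(increments=[[0, [0, 0, 0], [0, 0, 0.12]], [0, [0, 0, 0], [0, 0, 0.12]], [0, [0, 0, 0], [0, 0, 0.12]], [0, [0, 0, 0], [0, 0, 0.12]], [0, [0, 0, 0], [0, 0, 0.12]]])

```text
clock: 7.1
position: [0.5716, 0.0832, 0.0699]
ee_rot: [-3.13, -0.264, 0.0]
force: [2.8, 1.3, -2.2]
width: 0.369
gripper_force: 25.0
```

Emit:
send_rows(increments=[[0, [0, 0, 0], [0, 0, 0.1]], [0, [0, 0, 0], [0, 0, 0.1]], [0, [0, 0, 0], [0, 0, 0.1]], [0, [0, 0, 0], [0, 0, 0.1]], [0, [0, 0, 0], [0, 0, 0.1]]])

```text
clock: 7.6
position: [0.5715, 0.0843, 0.0701]
ee_rot: [-3.098, 0.514, 0.001]
force: [4.1, 1.3, -0.9]
width: 0.371
gripper_force: 25.0
```

```bash
python3 - <<'E'
from cell import arm
s=arm.observe();print({k:s[k] for k in("position","joints","ee_rot","force","ft_torque","width")})
E
```

```text
{'position': array([0.57148305, 0.08431272, 0.07008729]), 'joints': array([-0.10854437,  0.50844972, -0.18071196,  1.8257619 ,  0.11820972,
        0.81752269, -2.24729926]), 'ee_rot': array([-3.09782114e+00,  5.13708179e-01,  5.34397164e-04]), 'force': array([ 4.10129343,  1.27264364, -0.87830451]), 'ft_torque': array([ 0.29148579, -0.87507607,  0.67984116]), 'width': 0.3709032908585067}
```

The moment about z is now 0.68 N m, so the nut is at its stop. I release and lift to check.

Emit:
send_rows(increments=[[0, [0, 0, 0], [0, 0, 0.1]], [7, [0, 0, 0], [0, 0, 0]], [7, [0, 0, 0], [0, 0, 0]], [7, [0, 0, 0], [0, 0, 0]], [7, [0, 0, 0], [0, 0, 0]]])

```text
clock: 8.1
position: [0.5716, 0.0822, 0.0698]
ee_rot: [3.07, -0.665, -0.001]
force: [0.0, 0.3, -1.2]
width: 0.674
gripper_force: 0.0
```

Emit:
send_rows(increments=[[9, [0, 0, -2], [0, 0, 0]], [9, [0, 0, -3], [0, 0, -0.14]], [9, [0, 0, -3], [0, 0, -0.14]], [9, [0, 0, 0], [0, 0, -0.14]], [9, [0, 0, 0], [0, 0, -0.14]]])

```text
clock: 8.6
position: [0.5725, 0.0823, 0.1511]
ee_rot: [-3.134, -0.218, -0.003]
force: [0.6, 0.4, -0.8]
width: 0.98
gripper_force: 0.0
```

```bash
cat > look.py <<'E'
from cell import arm
from h import *
from scipy.spatial.transform import Rotation as R
s=arm.observe();M=R.from_rotvec(s["ee_rot"]).as_matrix();p=s["position"]
print(p,s["joints"].round(2),M.round(3).tolist())
c=arm.camera_params("wrist");im=arm.get_image("wrist")[:,:,::-1]
cv2.imwrite("pics/w_%d.png"%(s["clock"]*100),im);print(s["clock"])
h=cv2.cvtColor(im,cv2.COLOR_BGR2HSV).astype(int);red=((h[...,0]<6)|(h[...,0]>174))&(h[...,1]>180)&(h[...,2]>110)
n,l,st,_=cv2.connectedComponentsWithStats(red.astype(np.uint8))
for i in range(1,n):
    if st[i,4]<25: continue
    y,x=np.nonzero(l==i);q=np.c_[x,y]; r=cv2.minAreaRect(q.astype(np.float32));b=cv2.boxPoints(r)
    b=b[np.argsort(np.linalg.norm(b-b[0],axis=1))];e=[(b[0]+b[1])/2,(b[2]+b[3])/2]
    W=[plane(c,k,.098) for k in e];d=W[1]-W[0]
    print(st[i,4],q.mean(0).round(),np.array(r[1]).round(1),"ends",W[0].round(4),W[1].round(4),"ang",np.arctan2(d[1],d[0]).round(3))
E
python3 look.py
```

```text
[0.57247909 0.08228513 0.15108775] [-0.02  0.43 -0.3   1.74  0.15  1.   -1.8 ] [[0.99, 0.138, 0.002], [0.138, -0.99, 0.0], [0.002, 0.0, -1.0]]
8.6
76 [317. 221.] [15.4  4.5] ends [0.5708 0.0827 0.098 ] [0.5586 0.08   0.098 ] ang -2.918
63 [120. 235.] [16.6  3.7] ends [0.5355 0.2372 0.098 ] [0.53   0.2263 0.098 ] ang -2.038
62 [321. 246.] [8. 8.] ends [0.5482 0.0762 0.098 ] [0.5414 0.0753 0.098 ] ang -3.0
```

nut_b's line angle is −2.918 against a tight direction of −2.913, so it is tight. Now nut_a, which has about 0.88 rad to go.

Emit:
send_rows(increments=[[9, [-0.3, -3.2, 0], [0, 0, 0]], [9, [-0.3, -3.2, 0], [0, 0, 0]], [9, [-0.3, -3.2, 0], [0, 0, 0]], [9, [-0.3, -3.2, 0], [0, 0, 0]], [9, [-0.3, -3.2, 0], [0, 0, 0]]])

```text
clock: 9.15
position: [0.5353, 0.2399, 0.1497]
ee_rot: [3.135, 0.204, -0.001]
force: [0.7, 1.0, 0.2]
width: 0.978
gripper_force: 0.0
```

Emit:
send_rows(increments=[[9, [0, 0, 0], [0, 0, -0.15]], [9, [0, 0, 0], [0, 0, -0.15]], [9, [0, 0, 0], [0, 0, -0.15]], [9, [0, 0, 0], [0, 0, -0.15]], [9, [0, 0, 0], [0, 0, -0.15]]])

```text
clock: 9.65
position: [0.5357, 0.2387, 0.1496]
ee_rot: [2.838, 1.347, -0.001]
force: [-0.6, -1.3, 0.3]
width: 0.981
gripper_force: 0.0
```

Emit:
send_rows(increments=[[9, [0, 0, 0], [0, 0, -0.15]], [9, [0, 0, 0], [0, 0, -0.15]], [9, [0, 0, 0], [0, 0, 0]], [9, [0, 0, 0], [0, 0, 0]]])

```text
clock: 10.05
position: [0.5357, 0.2388, 0.1496]
ee_rot: [-2.613, -1.743, 0.001]
force: [-0.6, 0.1, -0.2]
width: 0.978
gripper_force: 0.0
```

```bash
python3 look.py
```

```text
[0.53572589 0.23878665 0.1496315 ] [-0.11  0.49 -0.58  1.7   0.3   1.04 -1.18] [[0.384, 0.923, -0.001], [0.923, -0.384, -0.0], [-0.0, -0.001, -1.0]]
10.05
77 [319. 221.] [ 4.5 16.1] ends [0.5312 0.2257 0.098 ] [0.5375 0.2372 0.098 ] ang 1.074
70 [277. 225.] [9. 8.] ends [0.5045 0.244  0.098 ] [0.5015 0.2373 0.098 ] ang -2.002
42 [374. 347.] [5. 7.] ends [0.5304 0.1078 0.098 ] [0.536  0.1055 0.098 ] ang -0.393
```

Emit:
send_rows(increments=[[9, [0, 0, 2.5], [0, 0, 0]], [9, [0, 0, 2.5], [0, 0, 0]], [9, [0, 0, 2], [0, 0, 0]], [9, [0, 0, 1], [0, 0, 0]], [6, [0, 0, 0], [0, 0, 0]]])

```text
clock: 10.6
position: [0.535, 0.2386, 0.0688]
ee_rot: [-2.61, -1.749, 0.004]
force: [-0.1, -0.2, -0.4]
width: 0.932
gripper_force: 0.0
```

Emit:
send_rows(increments=[[0, [0, 0, 0], [0, 0, 0]], [0, [0, 0, 0], [0, 0, 0]], [0, [0, 0, 0], [0, 0, 0]], [0, [0, 0, 0], [0, 0, 0]], [0, [0, 0, 0], [0, 0, 0]]], force=25)

```text
clock: 11.1
position: [0.536, 0.2391, 0.0703]
ee_rot: [2.608, 1.751, 0.001]
force: [0.5, -0.5, -0.1]
width: 0.506
gripper_force: 0.0
```

Emit:
send_rows(increments=[[0, [0, 0, 0], [0, 0, 0]], [0, [0, 0, 0], [0, 0, 0]], [0, [0, 0, 0], [0, 0, 0]], [0, [0, 0, 0], [0, 0, 0]], [0, [0, 0, 0], [0, 0, 0]]])

```text
clock: 11.6
position: [0.5379, 0.2383, 0.0702]
ee_rot: [2.608, 1.749, 0.004]
force: [6.1, -2.2, -1.8]
width: 0.37
gripper_force: 25.0
```

Emit:
send_rows(increments=[[0, [0, 0.2, 0], [0, 0, 0.05]], [0, [0, 0, 0], [0, 0, 0.1]], [0, [0, 0, 0], [0, 0, 0.12]], [0, [0, 0, 0], [0, 0, 0.12]], [0, [0, 0, 0], [0, 0, 0.12]]])

```text
clock: 12.1
position: [0.5374, 0.2387, 0.0701]
ee_rot: [-2.967, -1.03, 0.0]
force: [-3.1, 0.8, 3.6]
width: 0.372
gripper_force: 25.0
```

Emit:
send_rows(increments=[[0, [0, 0, 0], [0, 0, 0.12]], [0, [0, 0, 0], [0, 0, 0.12]], [0, [0, 0, 0], [0, 0, 0.12]], [0, [0, 0, 0], [0, 0, 0.1]], [0, [0, 0, 0], [0, 0, 0.1]]])

```text
clock: 12.6
position: [0.5376, 0.2395, 0.0703]
ee_rot: [-3.136, -0.174, -0.001]
force: [3.5, 3.0, 0.2]
width: 0.374
gripper_force: 25.0
```

```bash
python3 - <<'E'
from cell import arm
s=arm.observe();print({k:s[k] for k in("position","joints","ee_rot","force","ft_torque","width")})
E
```

```text
{'position': array([0.53758103, 0.23946342, 0.07027613]), 'joints': array([-0.32244152,  0.53073814, -0.26485919,  1.79372941,  0.17815513,
        0.83933783, -2.1320031 ]), 'ee_rot': array([-3.13573303e+00, -1.73549830e-01, -1.01438534e-03]), 'force': array([3.45843105, 2.97169162, 0.22048616]), 'ft_torque': array([ 0.46224905, -0.62483877,  0.64831536]), 'width': 0.3739430401989189}
```

Again 0.65 N m, so this nut is at its stop too. I nudge it a little more, then release, lift and check.

Emit:
send_rows(increments=[[0, [0, 0, 0], [0, 0, 0.1]], [7, [0, 0, 0], [0, 0, 0]], [7, [0, 0, 0], [0, 0, 0]], [7, [0, 0, 0], [0, 0, 0]], [7, [0, 0, 0], [0, 0, 0]]])

```text
clock: 13.1
position: [0.5376, 0.238, 0.0697]
ee_rot: [3.141, 0.021, -0.001]
force: [0.6, 0.7, 0.9]
width: 0.666
gripper_force: 0.0
```

Emit:
send_rows(increments=[[9, [0, 0, -2], [0, 0, 0]], [9, [0, 0, -3], [0, 0, 0]], [9, [0, 0, -4], [0, 0, 0]], [9, [0, 0, -3], [0, 0, 0]], [9, [0, 0, 0], [0, 0, 0]]])

```text
clock: 13.6
position: [0.54, 0.2395, 0.1945]
ee_rot: [-3.138, -0.021, -0.011]
force: [-0.3, -0.6, -0.5]
width: 0.979
gripper_force: 0.0
```

```bash
python3 look.py
```

```text
[0.54001295 0.23951808 0.19450568] [-0.32  0.4  -0.26  1.66  0.11  1.09 -2.17] [[1.0, 0.013, 0.007], [0.013, -1.0, 0.003], [0.007, -0.003, -1.0]]
13.6
64 [502. 171.] [14.1  4.3] ends [0.5712 0.0829 0.098 ] [0.5589 0.0797 0.098 ] ang -2.889
51 [483. 200.] [7. 7.] ends [0.5416 0.0931 0.098 ] [0.5351 0.0921 0.098 ] ang -2.983
53 [320. 208.] [13.8  3.6] ends [0.536  0.2392 0.098 ] [0.5234 0.236  0.098 ] ang -2.893
49 [327. 231.] [7. 7.] ends [0.5112 0.2305 0.098 ] [0.5044 0.2303 0.098 ] ang -3.12
```

Both lines now read about −2.89, within 0.03 rad of tight, and the gripper is clear.

```bash
python3 -c "
from cell import arm
print(arm.sign_off())"
```

```text
the job is handed in; nothing more can be done
None
```

Both brass nuts are screwed down tight, their red lines within about 0.03 rad of the tight direction; the dark press was not touched, and I handed the job in at about 14 s (the hand-in returned no verdict).

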